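# Reload the thread spool stand from the gravity dispenser

## Robot

A 6-joint arm with a two-finger parallel gripper is mounted at the origin on a cart in front of the work surface, level with it; the furniture and walls round the work are solid. World frame = base frame: x ahead of the robot, y to its left, z up, the work surface at z = 0. Lengths are in m, angles in rad, forces in N, time in s.
With the tool pointing down it reaches from about 0.275 to 0.75 m from the base axis. Payload 10.2 kg.
Tool frame: the origin (TCP) lies between the finger pads; the fingertips stand arm.tcp_to_tips ahead of it and the grasp point (between the pads) lies 8 mm behind it (arm.tcp_to_tips is the distance from the TCP to the fingertips, in m); z points along the fingers, y is the line along which they close (so a half turn about z gives the same grasp; the last joint's range is limited). The gripper opens to 85 mm and grips with 20 to 120 N. Pads are 22 mm wide; open, the fingers measure 114 mm over their backs; the gripper's body (76 mm by 85 mm) begins 54 mm behind the grasp point. The pads swing forward as they close: fully open they stand 13 mm farther back than shut.
Start: joints at [-1.335, 0.313, 1.498, -0, 1.331, -0.223], TCP at [0.232, -0.471, 0.242] pointing down, gripper open.
Joint ranges: [-2.94, 2.94], [-0.97, 2.17], [0.19, 2.56], [-1.23, 4.37], [0.02, 3.11], [-2.88, 2.88]. Speed limits (rad/s): [2.39, 2.39, 3.01, 3.14, 3.14, 3.14].

## Interface

Orientations are given as a unit quaternion [w, x, y, z].
In Python, from station import telemetry, viewer, ticket, arm gives the robot as it stands. The module is installed in compiled form; this text tells all that it offers.
- The arm moves only by the tool play_rows, never from a script. Its argument "deltas" is a list of rows, each a list of 3 entries, a list of its own where there are three numbers: the shift along the tool's x, y, z in cm, then the turn, a rotation vector about the tool's x, y, z in rad, then the finger opening in cm, from 0 to 8.54. A call has exactly 10 rows; each row is the pose to reach, as a shift and turn from the pose commanded when the call began, along the tool's axes at that moment; what a row does not reach only later rows make up. A row lasts 1/8 s, in which the tool goes at most 62.5 mm and 10.7 degrees, less where a joint would pass 70% of its speed; a pose out of reach is approached as far as the arm can. A call with a gripper value outside its range is refused whole. The fingers move at their own pace and stop on an object; "grip_force" is the grip in N (left out, the last holds). Time passes only in rows, so rows that repeat a pose let the fingers close, or fill a call up. It gives the time, the measured TCP pose, the force, the opening and the grip force at its end, in the units of the state.
- telemetry.observe(): the state, without advancing time (a new reading comes with each control period).
- viewer.grab_frame(name): name is "side" or "top"; returns a dict with "frame" (420x560x3 uint8, blue, green, red), "camera_matrix" (3x3 intrinsics, pixels), "xyz" and "rotation" of the camera in the world. Camera axes: x right, y down, z forward; pixel columns grow to the right and rows downward; lengths in m; the calibration is good to about 2 mm. A picture is of the moment at which its call begins. There is no depth.
- ticket.close_job(): hands the job in; it is judged then, once.
The state is a dict: "time": time; "joints": joint angles; "qd": joint speeds; "tau": joint torques, N m; "tcp_pos": TCP position; "eef_rot": TCP orientation; "contact_force": force on the tool from outside, world axes, zero at the start; "moment": the same for the moment, N m; "gripper_width": opening from 0.0 (shut) to 1.0 (fully open); "grip_force": force on a finger pad.
Only numpy, scipy, OpenCV 4.12 (cv2) and the standard library are available. Lean on these libraries where they do the work, as an engineer would, in place of code of your own. Each camera call takes 0.05 s, during which the arm holds its last target. There are 200 camera calls.

## Task

Put a fresh spool of thread on the empty spool stand: take the spindle off the stand by its wooden handle, run it through the bore of the spool waiting at the bottom stop of the sloping dispenser, and lift that spool out on it so that the next one rolls down to the stop. Lay the spindle gently back down in both forks of the stand, with the spool hanging between them, and let go. Leave the other two spools in the dispenser and the tools lying round about where they are.

Things in the scene. Friction and masses are not known exactly. Their poses are not given: they have to be found in the camera images.
- dispenser: Fixed plywood chute, 56 mm wide over its cheeks; its floor slopes up at 0.25 rad along its own +x (away from the robot, give or take yaw) from 30 mm before its origin to 125 mm behind. Origin: on the table under the end spool; y: across, along the spools' axes. Cheeks rise only 12 mm above the floor and the stop 16 mm, so the bores are open from either side. May stand left or right of the stand.
- stop_place (a point): Centre of the place of the end spool at the stop, 60 mm above the table, on the dispenser (its axes are the dispenser's). A spool centred here touches the stop.
- spool_1: Thread spool at the stop, the lowest of three alike: wooden flanges 44 mm across, 40 mm long, round bore 13 mm right through; about 60 g. Origin at its centre; its y axis is the bore's, level and across the chute; it may be rolled to any angle about y. On the spindle it hangs 2 to 3 mm below the rod's axis.
- spool_2: The next spool up the chute, the same size, touching spool_1; it rolls down to the stop by itself when spool_1 is lifted out. Origin at its centre.
- spool_3: The third spool, behind spool_2; the same size. Origin at its centre.
- spindle: Loose steel rod 8 mm thick with a turned wooden handle; about 80 g. y runs along it to the handle; origin on its axis, mid of the spool's place. Rod from y = -55 mm (tip, tapered to 4 mm over 8 mm) to +46; brass collar 14 mm thick to +53; handle 16 mm thick to +98. It starts level in the stand's forks, handle overhanging on the stand's +y side (left from the robot).
- spindle_grip (a point): Where to grip the handle: on the axis, 74 mm from the spindle's origin. About 62 mm above the table at the start, nothing beneath it but the table.
- spindle_tip (a point): The tapered tip of the rod, on the axis, 55 mm from the spindle's origin and 129 mm from spindle_grip.
- stand: Fixed spool stand: grey base plate 74 x 94 mm, top at 11 mm, with two steel Y forks. Origin on the table at its centre. Forks at y = +-35 mm, each 8 mm thick (62 mm clear between them), open upward in a 90 degree V about 30 mm wide at the mouth that centres the rod; horns reach 71 mm above the table.
- stand_seat (a point): Where the spindle's origin lies when it is home in both forks, the rod along the stand's y: 62 mm above the table over the stand's centre (its axes are the stand's). A few mm along y either way do no harm.
- screwdriver_red: Screwdriver with a red handle, 26x192x27 mm, lying on the table. Not part of the job.
- edge_beveller: Small wooden-handled leather tool (like an awl), 24x145x24 mm, lying on the table. Not part of the job.
- awl_rose: Awl with a dark wooden handle, 24x135x24 mm, lying on the table. Not part of the job.
- wax_block: Yellow block of wax, 33x51x23 mm, on the table. Not part of the job.
Not all that is in view belongs to the job. Leave any green, orange or red look-alike of the spool_1 alone.

How it is judged:
On the way, in this order (a step that is already met when the one before it is completed fails the run):
1. the spindle is lifted clear of the stand (distance between spindle and stand_seat above 0.06 m), for 0.1 s.
2. the spindle runs through the bore of spool_1 (distance between spindle and spool_1 below 0.024 m and angle between the y axis of spindle and the y axis of spool_1, either way round below 0.3 rad), for 0.2 s.
3. spool_1 is lifted out of the dispenser on the spindle, level (all of step 2 and z of spool_1 in the frame of dispenser above 0.1 m), for 0.1 s.
At the end, for the whole second after the job is handed in: spindle in both forks (of stand_seat: 4 mm across, 14 mm along, 3 mm in height, 0.06 rad); spool_1 on it between the forks (14 mm of the stand's middle, 24 mm of the spindle's origin); spool_2 within 6 mm of stop_place, spool_3 behind it (36 to 50 mm from stop_place); all at rest (all of step 2 and x of spindle in the frame of stand between -0.004 and 0.004 m and y of spindle in the frame of stand between -0.014 and 0.014 m and z of spindle in the frame of stand between 0.059 and 0.065 m and angle between the y axis of spindle and the y axis of stand, either way round below 0.06 rad and y of spool_1 in the frame of stand between -0.014 and 0.014 m and distance between spool_2 and stop_place below 0.006 m and distance between spool_3 and stop_place between 0.036 and 0.05 m and linear speed of each of spindle, spool_1, spool_2, spool_3 below 0.02 m/s); the robot touches nothing.
It fails at once if one of the tools lying about is pushed more than 30 mm from its place (distance of any of screwdriver_red, edge_beveller, awl_rose, wax_block from where it was at the start of the episode above 0.03 m).
It fails at once if the spindle is dropped into the forks (distance between spindle and stand_seat below 0.015 m and linear speed of spindle above 0.5 m/s).
It fails at once if spool_2 or spool_3 is taken out of the dispenser (distance between any of spool_2, spool_3 and stop_place above 0.11 m).
It also fails if it takes over 50 s, if anything falls off the work surface, if the arm or the gripper's body presses on something with over 40 N, if the wrist force passes 120 N, or if a joint passes its speed limit or range.

## Working session

There is one attempt and no reset: what is moved stays moved. The work goes in short steps, Python scripts to look and compute and a tool call to move; the robot and the scene stay as the last step left them, time stands still between calls to the robot, and variables do not carry over. Pictures are saved under pics/ and viewed, at most 10 in all, crops included, and the job is handed in when it is done.

Besides the shell and the picture viewer there is one more tool, called after ">>>" as a command line: name --argument value ..., lists and objects as JSON in quotes. play_rows: Moves the arm, as the interface text tells. Its arguments: {"type":"object","properties":{"deltas":{"type":"array","items":{"type":"array"}},"grip_force":{"type":"number"}},"required":["deltas"]}

```bash
mkdir -p pics; python3 - <<'E'
from station import telemetry, viewer, ticket, arm
import cv2,pickle
print(telemetry.observe()); print(arm.tcp_to_tips)
for n in("side","top"):
    f=viewer.grab_frame(n); pickle.dump(f,open(f"pics/{n}0.pkl","wb"))
    print(n,f["camera_matrix"],f["xyz"],f["rotation"])
    cv2.imwrite(f"pics/{n}0.png",cv2.resize(f["frame"],(800,600),interpolation=cv2.INTER_CUBIC))
E
```

```text
{'time': 0.0, 'joints': array([-1.33542038e+00,  3.13426647e-01,  1.49845556e+00, -2.85554293e-05,
        1.33100715e+00, -2.23411316e-01]), 'qd': array([ 0.00110063,  0.00037699, -0.00075113,  0.00210409, -0.00020298,
       -0.00162652]), 'tau': array([-5.05394928e-04, -4.12260211e+01, -2.59742153e+01, -2.22077460e-04,
        4.17216957e-03, -4.15690650e-06]), 'tcp_pos': array([ 0.23241887, -0.47046767,  0.24174007]), 'eef_rot': array([-6.48253579e-04,  9.73803477e-01,  2.27390343e-01, -1.77453513e-05]), 'contact_force': array([-0.33937938,  0.63810135, -0.14719972]), 'moment': array([ 0.05451891,  0.00720726, -0.02232556]), 'grip_force': 0.0, 'gripper_width': 0.9974406935765143}
0.011
side [[437.28785434   0.         283.69019365]
 [  0.         437.28785434 206.74834001]
 [  0.           0.           1.        ]] [0.33490129 0.78764077 0.83394184] [ 0.05413367 -0.14628812  0.90136632 -0.40399022]
top [[467.35429692   0.         274.54124436]
 [  0.         467.35429692 209.68741043]
 [  0.           0.           1.        ]] [ 0.41744785 -0.01504776  1.21300235] [-0.04606776  0.71583145 -0.69499294  0.04947633]
```

View pics/side0.png

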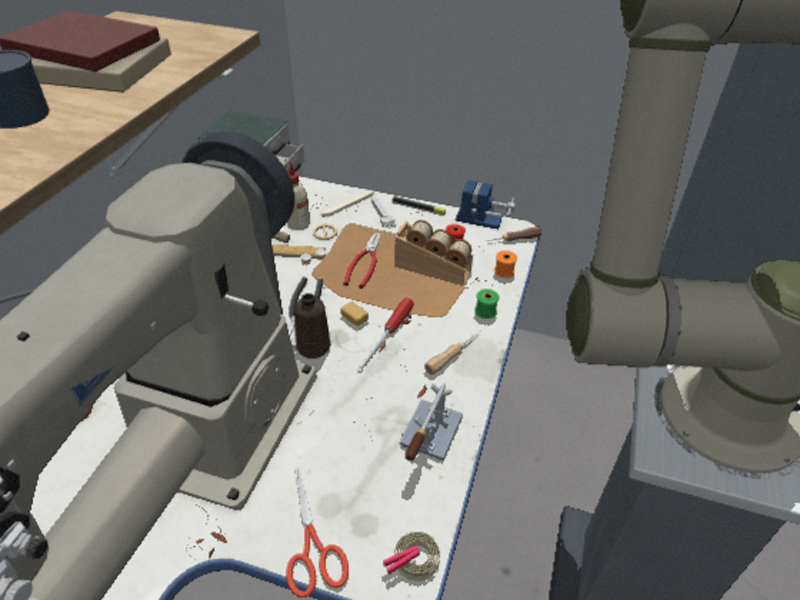

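View pics/top0.png

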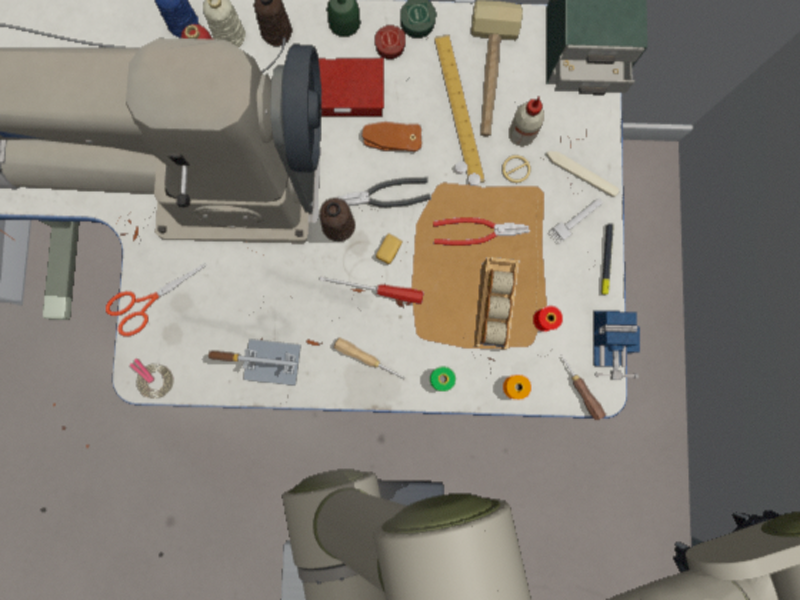

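The top view (800x600) shows the stand at (272,362) with its handle at (224,357). Look-alikes for spool_1: dispenser spools at (496,332), (499,307) and (502,282), plus red (548,319), green (442,378) and orange (517,387). I choose the pale wooden one at the near, low end of the chute, (496,332), and will check it in a close crop.

```bash
python3 - <<'E'
import cv2,pickle,numpy as np
t=pickle.load(open("pics/top0.pkl","rb"))["frame"]; s=pickle.load(open("pics/side0.pkl","rb"))["frame"]
# tile each 400x300 ; scale 5 -> 80x60 ; scale in label
def c(f,x,y,w,h): return cv2.resize(f[y:y+h,x:x+w],(400,300),interpolation=cv2.INTER_CUBIC)
a=c(t,140,222,80,60); b=c(t,310,175,96,72); d=c(s,270,150,72,54); e=c(s,270,260,72,54)
cv2.imwrite("pics/crop0.png",np.vstack([np.hstack([a,b]),np.hstack([d,e])]))
E
```

```text
(no output)
```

View pics/crop0.png

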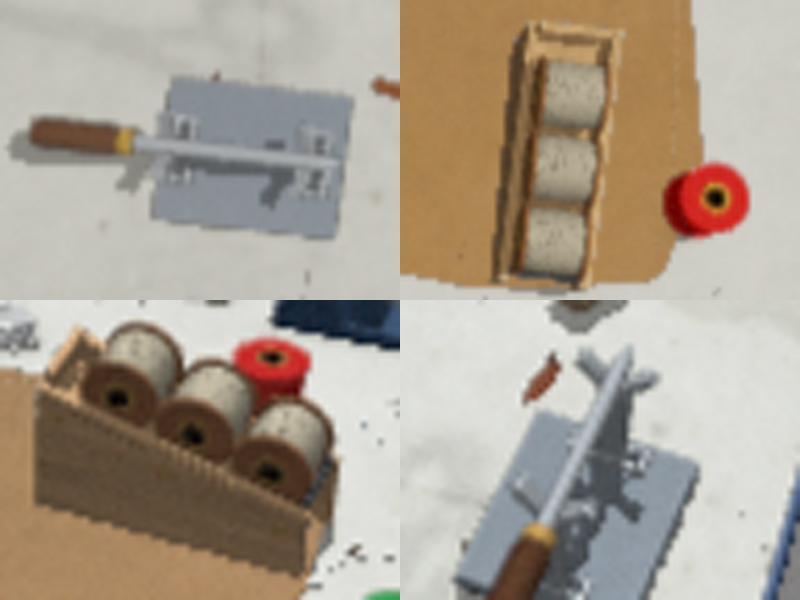

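```bash
cat > h.py <<'E'
import numpy as np,pickle
from scipy.spatial.transform import Rotation as R
def rot(q): return R.from_quat(np.roll(q,-1))
def ray(f,u,v):
    d=rot(f["rotation"]).apply(np.linalg.solve(f["camera_matrix"],[u,v,1])); return np.array(f["xyz"]),d
def onz(f,u,v,z):
    o,d=ray(f,u,v); return o+d*(z-o[2])/d[2]
def proj(f,p):
    c=rot(f["rotation"]).inv().apply(np.array(p)-f["xyz"]); k=f["camera_matrix"]@c; return k[:2]/k[2]
E
python3 - <<'E'
from h import *
np.set_printoptions(precision=4,suppress=True)
t=pickle.load(open("pics/top0.pkl","rb"));s=pickle.load(open("pics/side0.pkl","rb"))
A=lambda x,y:(140+x/5,222+y/5); B=lambda x,y:(310+x*.24,175+y*.24); D=lambda x,y:(270+x*.18,150+y*.18)
for n,x,y,z in[("hend",31,131,.062),("hcol",117,140,.062),("colrod",133,142,.062),("tip",340,163,.062)]: print(n,onz(t,*A(x,y),z))
pl=[onz(t,*A(*p),.011) for p in[(172,76),(354,97),(334,238),(151,217)]];print("plate",np.array(pl),np.mean(pl,0))
for n,x,y,z in[("sp1",157,242,.06),("sp2",165,168,.071),("sp3",173,95,.082)]: print(n,onz(t,*B(x,y),z))
for n,x,y,z in[("b1",270,172,.06),("b2",193,136,.071),("b3",118,98,.082)]: print(n,onz(s,*D(x,y),z))
# side E: offset 270,260
for n,x,y in[("tipS",627,355),("colS",540,538)]: print(n,onz(s,270+(x-400)*.18,260+(y-300)*.18,.062))
E
```

```text
hend [0.4693 0.2936 0.062 ]
hcol [0.4662 0.2513 0.062 ]
colrod [0.4654 0.2434 0.062 ]
tip [0.4582 0.1415 0.062 ]
plate [[0.502  0.2368 0.011 ]
 [0.4939 0.1429 0.011 ]
 [0.4218 0.1496 0.011 ]
 [0.4297 0.2434 0.011 ]] [0.4619 0.1932 0.011 ]
sp1 [ 0.5214 -0.201   0.06  ]
sp2 [ 0.5644 -0.2036  0.071 ]
sp3 [ 0.6065 -0.2062  0.082 ]
b1 [ 0.525  -0.1754  0.06  ]
b2 [ 0.5671 -0.1773  0.071 ]
b3 [ 0.609  -0.1813  0.082 ]
tipS [0.4595 0.1488 0.062 ]
colS [0.4672 0.2469 0.062 ]
```

>>> play_rows --deltas '[[[3.5, -3.6, 0], [0, 0, -0.1], 8.5], [[7, -7.2, 0], [0, 0, -0.2], 8.5], [[10.5, -10.8, 0], [0, 0, -0.3], 8.5], [[14, -14.4, 0], [0, 0, -0.4], 8.5], [[17.5, -18, 0], [0, 0, -0.5], 8.5], [[21, -21.6, 0], [0, 0, -0.6], 8.5], [[24.5, -25.2, 0], [0, 0, -0.7], 8.5], [[28, -28.8, 0], [0, 0, -0.8], 8.5], [[31.5, -32.4, 0], [0, 0, -0.9], 8.5], [[35, -36, 0], [0, 0, -1.036], 8.5]]' --grip_force 80

```text
time: 1.35
tcp_pos: [0.387, 0.0087, 0.2423]
eef_rot: [0.0, 0.732, 0.681, -0.0]
contact_force: [0.3, -0.9, -0.3]
gripper_width: 0.997
grip_force: 0.0
```

```bash
cat >> h.py <<'E'
def delta(pos,yaw_handle):
    "tool shift (cm) and rotvec to bring the TCP to pos with the tool y at right angles to the spindle yaw"
    from station import telemetry
    o=telemetry.observe(); r=rot(o["eef_rot"]); a=yaw_handle
    M=R.from_matrix(np.array([[-np.sin(a),np.cos(a),0],[np.cos(a),np.sin(a),0],[0,0,-1]]).T)
    print("now",o["tcp_pos"],"x axis",r.apply([1,0,0]),"F",o["contact_force"],"grip",o["gripper_width"],o["grip_force"],"t",o["time"])
    print("shift cm",r.inv().apply(np.array(pos)-o["tcp_pos"])*100,"rot",(r.inv()*M).as_rotvec())
np.set_printoptions(precision=4,suppress=True)
E
python3 -c "
from h import *
delta([.468,.271,.13],-.076)"
```

```text
now [0.387  0.0087 0.2423] x axis [ 0.0719  0.9974 -0.0001] F [ 0.338  -0.94   -0.2604] grip 0.9970652427455082 0.0 t 1.35
shift cm [26.7421  6.1923 11.2254] rot [0.0001 0.0001 0.004 ]
```

>>> play_rows --deltas '[[[4.5, 1, 1.5], [0, 0, 0], 8.5], [[9, 2, 3], [0, 0, 0], 8.5], [[13.5, 3.1, 5], [0, 0, 0], 8.5], [[18, 4.2, 7], [0, 0, 0], 8.5], [[22.5, 5.3, 9], [0, 0, 0], 8.5], [[26.7, 6.2, 11], [0, 0, 0.004], 8.5], [[26.7, 6.2, 13], [0, 0, 0.004], 5], [[26.7, 6.2, 16], [0, 0, 0.004], 5], [[26.7, 6.2, 18.8], [0, 0, 0.004], 5], [[26.7, 6.2, 18.8], [0, 0, 0.004], 5]]'

```text
time: 2.6
tcp_pos: [0.4678, 0.2682, 0.0526]
eef_rot: [-0.001, 0.735, 0.678, -0.002]
contact_force: [0.7, -0.0, 0.6]
gripper_width: 0.586
grip_force: 0.0
```

```bash
python3 - <<'E'
from h import *
from station import viewer
import cv2
delta([.468,.271,.054],-.076)
f=viewer.grab_frame("top")["frame"];s=viewer.grab_frame("side")["frame"]
c=lambda f,x,y,w,h: cv2.resize(f[y:y+h,x:x+w],(400,300),interpolation=cv2.INTER_CUBIC)
cv2.imwrite("pics/c1.png",np.hstack([c(f,120,210,100,75),c(s,260,250,80,60)]))
E
```

```text
now [0.4678 0.2682 0.0526] x axis [ 0.0799  0.9968 -0.0016] F [ 0.7024 -0.0105  0.6   ] grip 0.5860629240127576 0.0 t 2.6
shift cm [ 0.2811 -0.0021 -0.1381] rot [-0.0041  0.0016 -0.004 ]
```

View pics/c1.png

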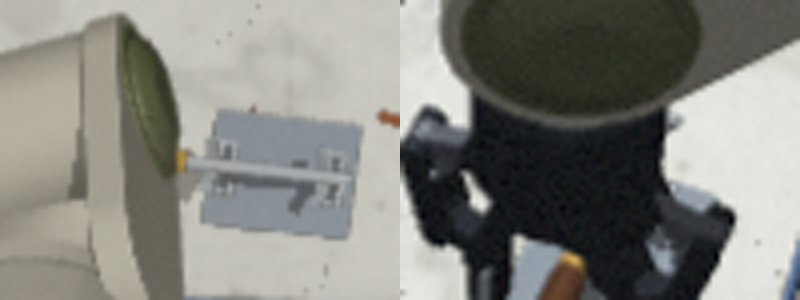

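The spindle is undisturbed and its handle (570,280) lies between the open fingers. Now I close them gently.

>>> play_rows --deltas '[[[0.2, 0, 0], [0, 0, 0], 4], [[0.2, 0, 0], [0, 0, 0], 3], [[0.2, 0, 0], [0, 0, 0], 2.2], [[0.2, 0, 0], [0, 0, 0], 1.8], [[0.2, 0, 0], [0, 0, 0], 1.4], [[0.2, 0, 0], [0, 0, 0], 1], [[0.2, 0, 0], [0, 0, 0], 0.5], [[0.2, 0, 0], [0, 0, 0], 0.5], [[0.2, 0, 0], [0, 0, 0], 0.5], [[0.2, 0, 0], [0, 0, 0], 0.5]]' --grip_force 25

```text
time: 3.95
tcp_pos: [0.4693, 0.2706, 0.0544]
eef_rot: [0.0, 0.735, 0.678, 0.0]
contact_force: [3.1, -0.2, 1.6]
gripper_width: 0.176
grip_force: 24.5
```

```bash
python3 -c "
from h import *
delta([.468,.271,.054],-.076)"
```

```text
now [0.4693 0.2706 0.0544] x axis [0.0798 0.9968 0.0001] F [ 3.0804 -0.1842  1.6208] grip 0.17637188472819762 24.52826678752899 t 3.95
shift cm [ 0.0292 -0.1352  0.0382] rot [ 0.0005 -0.0001 -0.0039]
```

>>> play_rows --deltas '[[[0, 0, 0], [0, 0, 0], 0.5], [[0, 0, 0], [0, 0, 0], 0.5], [[0, 0, -0.5], [0, 0, 0], 0.5], [[0, 0, -2], [0, 0, 0], 0.5], [[0, 0, -4], [0, 0, 0], 0.5], [[0, 0, -6], [0, 0, 0], 0.5], [[0, 0, -8], [0, 0, 0], 0.5], [[-4, 0, -9], [0, 0, 0], 0.5], [[-8, 0, -9], [0, 0, 0], 0.5], [[-12, 0, -9], [0, 0, 0], 0.5]]' --grip_force 80

```text
time: 5.2
tcp_pos: [0.4588, 0.15, 0.145]
eef_rot: [-0.0, 0.735, 0.678, -0.0]
contact_force: [0.9, 0.5, -1.6]
gripper_width: 0.164
grip_force: 78.0
```

```bash
python3 -c "
from h import *
delta([.5333,-.0343,.0924],-.066)"
```

```text
now [0.4588 0.15   0.145 ] x axis [0.0797 0.9968 0.0002] F [ 0.8677  0.5063 -1.6183] grip 0.16437615004431816 77.986900806427 t 5.2
shift cm [-17.7778   8.892    5.2537] rot [-0.0004 -0.0003 -0.0137]
```

>>> play_rows --deltas '[[[-2.5, 1.3, 0], [0, 0, 0], 0.5], [[-5, 2.6, 0], [0, 0, 0], 0.5], [[-7.5, 3.9, 0.5], [0, 0, -0.014], 0.5], [[-10, 5.2, 1.5], [0, 0, -0.014], 0.5], [[-12.5, 6.5, 2.5], [0, 0, -0.014], 0.5], [[-15, 7.8, 4], [0, 0, -0.014], 0.5], [[-17, 8.9, 6], [0, 0, -0.014], 0.5], [[-17.6, 8.9, 8], [0, 0, -0.014], 0.5], [[-17.6, 8.9, 9.3], [0, 0, -0.014], 0.5], [[-17.6, 8.9, 9.3], [0, 0, -0.014], 0.5]]'

```text
time: 6.45
tcp_pos: [0.5337, -0.031, 0.051]
eef_rot: [-0.001, 0.73, 0.683, -0.0]
contact_force: [0.2, 0.3, -1.0]
gripper_width: 0.162
grip_force: 78.0
```

```bash
python3 - <<'E'
from h import *
from station import viewer
import cv2
delta([.5333,-.0343,.0524],-.066)
for n in("top","side"): pickle.dump(viewer.grab_frame(n),open(f"pics/{n}2.pkl","wb"))
f=pickle.load(open("pics/top2.pkl","rb"));s=pickle.load(open("pics/side2.pkl","rb"))
print(proj(f,[.5248,-.163,.06]),proj(s,[.5248,-.163,.06]))
c=lambda f,x,y: cv2.resize(f["frame"][y:y+75,x:x+50],(400,600),interpolation=cv2.INTER_CUBIC)
cv2.imwrite("pics/c2.png",np.hstack([c(f,315,190),c(s,290,140)]))
E
```

```text
now [ 0.5337 -0.031   0.051 ] x axis [0.0657 0.9978 0.0005] F [ 0.2037  0.3009 -0.9701] grip 0.16192238613083226 78.04616689682007 t 6.45
shift cm [-0.327  -0.0164 -0.1365] rot [-0.0016 -0.0005  0.0002]
[332.3537 231.2552] [317.565  183.5522]
```

View pics/c2.png

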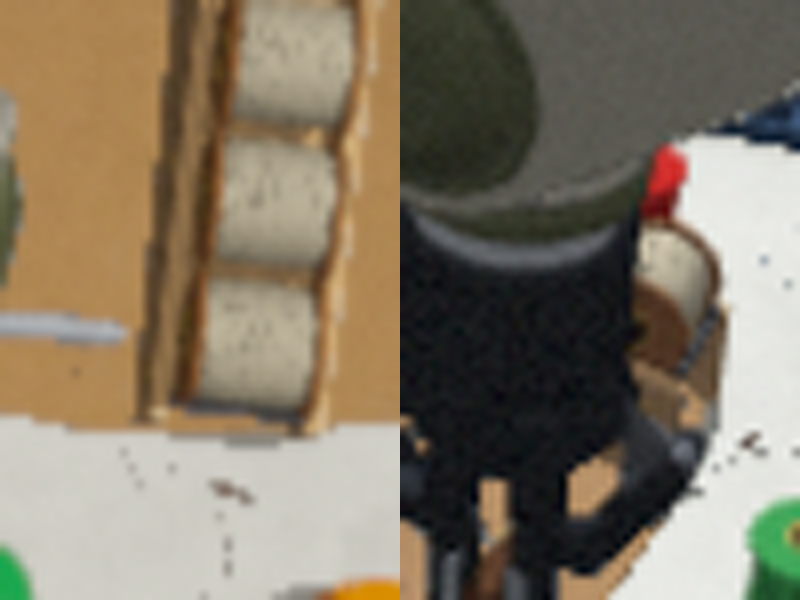

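>>> play_rows --deltas '[[[0, 0, -0.14], [0, 0, 0], 0.5], [[0, 0, -0.14], [0, 0, 0], 0.5], [[-0.5, 0, -0.14], [0, 0, 0], 0.5], [[-1, 0, -0.14], [0, 0, 0], 0.5], [[-1.5, 0, -0.14], [0, 0, 0], 0.5], [[-2, 0, -0.14], [0, 0, 0], 0.5], [[-2.5, 0, -0.14], [0, 0, 0], 0.5], [[-3, 0, -0.14], [0, 0, 0], 0.5], [[-3.5, 0, -0.14], [0, 0, 0], 0.5], [[-3.5, 0, -0.14], [0, 0, 0], 0.5]]'

```text
time: 7.8
tcp_pos: [0.5319, -0.0668, 0.0527]
eef_rot: [0.0, 0.73, 0.683, 0.0]
contact_force: [-0.1, 1.4, -1.2]
gripper_width: 0.16
grip_force: 78.0
```

```bash
python3 - <<'E'
from h import *
from station import viewer
import cv2
delta([.5274,-.1242,.0525],-.066)
for n in("top","side"): pickle.dump(viewer.grab_frame(n),open(f"pics/{n}3.pkl","wb"))
f=pickle.load(open("pics/top3.pkl","rb"));s=pickle.load(open("pics/side3.pkl","rb"))
c=lambda f,x,y: cv2.resize(f["frame"][y:y+75,x:x+50],(400,600),interpolation=cv2.INTER_CUBIC)
cv2.imwrite("pics/c3.png",np.hstack([c(f,315,190),c(s,290,140)]))
E
```

```text
now [ 0.5319 -0.0668  0.0527] x axis [ 0.0664  0.9978 -0.    ] F [-0.0543  1.3578 -1.1889] grip 0.15991490885908333 78.0449652671814 t 7.8
shift cm [-5.7534 -0.0652  0.0193] rot [ 0.      0.     -0.0004]
```

View pics/c3.png

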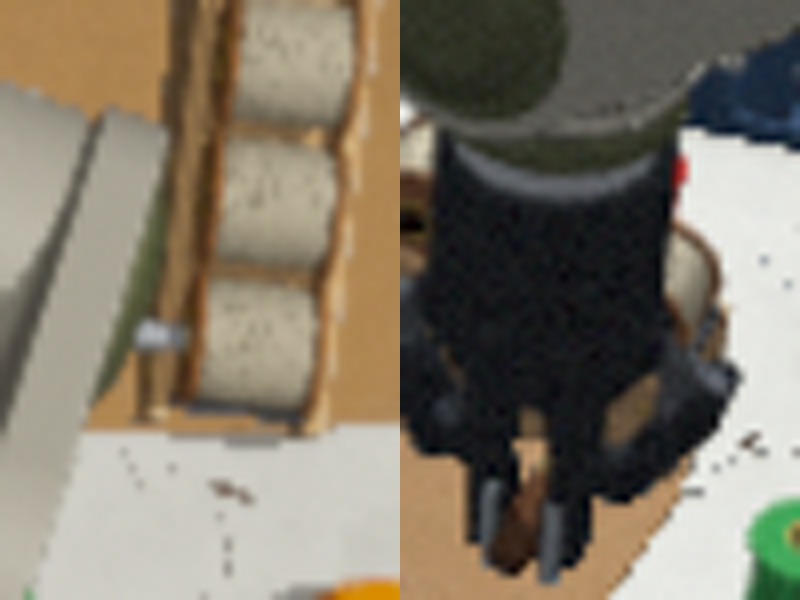

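The top view shows the full-width rod entering the flange at (190,335) with no taper visible, and the spool has not moved. The tip is in the bore, so I continue.

>>> play_rows --deltas '[[[-0.7, 0, 0], [0, 0, 0], 0.5], [[-1.4, 0, 0], [0, 0, 0], 0.5], [[-2.1, 0, 0], [0, 0, 0], 0.5], [[-2.8, 0, 0], [0, 0, 0], 0.5], [[-3.5, 0, 0], [0, 0, 0], 0.5], [[-4.2, 0, 0], [0, 0, 0], 0.5], [[-4.9, 0, 0], [0, 0, 0], 0.5], [[-5.4, 0, 0], [0, 0, 0], 0.5], [[-5.6, 0, 0], [0, 0, 0], 0.5], [[-5.6, 0, 0], [0, 0, 0], 0.5]]'

```text
time: 9.15
tcp_pos: [0.5282, -0.1224, 0.0527]
eef_rot: [-0.0, 0.73, 0.683, 0.0]
contact_force: [-0.5, 0.4, -1.1]
gripper_width: 0.159
grip_force: 78.0
```

```bash
python3 - <<'E'
from h import *
from station import viewer
import cv2
delta([.5274,-.1242,.0525],-.066)
for n in("top","side"): pickle.dump(viewer.grab_frame(n),open(f"pics/{n}4.pkl","wb"))
f=pickle.load(open("pics/top4.pkl","rb"));s=pickle.load(open("pics/side4.pkl","rb"))
c=lambda f,x,y: cv2.resize(f["frame"][y:y+75,x:x+50],(400,600),interpolation=cv2.INTER_CUBIC)
cv2.imwrite("pics/c4.png",np.hstack([c(f,325,190),c(s,290,140)]))
E
```

```text
now [ 0.5282 -0.1224  0.0527] x axis [0.066  0.9978 0.    ] F [-0.4501  0.3677 -1.1334] grip 0.15882907699521678 78.04468989372253 t 9.15
shift cm [-0.1816 -0.0646  0.0199] rot [-0.     -0.     -0.0001]
```

View pics/c4.png

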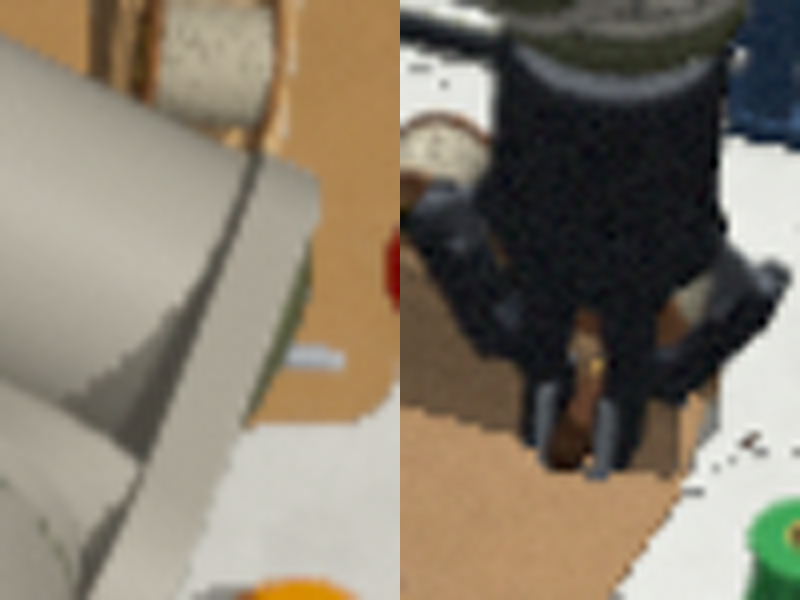

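The top view shows the tip out the far side at (344,358), about 30 mm past the right flange. I go in 3 mm more and lift slowly.

>>> play_rows --deltas '[[[-0.3, 0, 0], [0, 0, 0], 0.5], [[-0.35, 0, -0.3], [0, 0, 0], 0.5], [[-0.35, 0, -0.8], [0, 0, 0], 0.5], [[-0.35, 0, -1.6], [0, 0, 0], 0.5], [[-0.35, 0, -2.6], [0, 0, 0], 0.5], [[-0.35, 0, -3.8], [0, 0, 0], 0.5], [[-0.35, 0, -5.2], [0, 0, 0], 0.5], [[-0.35, 0, -6.8], [0, 0, 0], 0.5], [[-0.35, 0, -8.4], [0, 0, 0], 0.5], [[-0.35, 0, -9.5], [0, 0, 0], 0.5]]'

```text
time: 10.5
tcp_pos: [0.5281, -0.126, 0.149]
eef_rot: [0.0, 0.73, 0.683, 0.0]
contact_force: [-0.5, -0.5, -0.7]
gripper_width: 0.16
grip_force: 78.2
```

```bash
python3 - <<'E'
from h import *
delta([.4693,.2706,.1444],-.080)
E
```

```text
now [ 0.5281 -0.126   0.149 ] x axis [ 0.0659  0.9978 -0.0004] F [-0.5358 -0.4594 -0.677 ] grip 0.159770166852703 78.22820663452148 t 10.5
shift cm [39.1827 -8.4864  0.4363] rot [0.001  0.0004 0.014 ]
```

>>> play_rows --deltas '[[[0.5, -0.1, 0], [0, 0, 0], 0.5], [[1.5, -0.3, 0], [0, 0, 0], 0.5], [[3, -0.6, 0], [0, 0, 0], 0.5], [[5, -1, 0], [0, 0, 0], 0.5], [[7.5, -1.6, 0], [0, 0, 0], 0.5], [[10, -2.1, 0], [0, 0, 0], 0.5], [[12.5, -2.7, 0], [0, 0, 0.005], 0.5], [[15, -3.2, 0], [0, 0, 0.01], 0.5], [[17.5, -3.8, 0], [0, 0, 0.014], 0.5], [[20, -4.3, 0], [0, 0, 0.014], 0.5]]'

```text
time: 11.75
tcp_pos: [0.4975, 0.0785, 0.1476]
eef_rot: [-0.0, 0.735, 0.679, -0.0]
contact_force: [0.3, -0.1, -1.2]
gripper_width: 0.159
grip_force: 78.3
```

>>> play_rows --deltas '[[[2.5, -0.5, 0], [0, 0, 0], 0.5], [[5, -1, 0], [0, 0, 0], 0.5], [[7.5, -1.6, 0], [0, 0, 0], 0.5], [[10, -2.2, 0], [0, 0, 0], 0.5], [[12.5, -2.7, 0], [0, 0, 0], 0.5], [[14.5, -3.2, 0], [0, 0, 0], 0.5], [[16.5, -3.6, 0], [0, 0, 0], 0.5], [[18, -3.9, 0], [0, 0, 0], 0.5], [[19, -4.1, 0], [0, 0, 0], 0.5], [[19, -4.1, 0], [0, 0, 0], 0.5]]'

```text
time: 13.0
tcp_pos: [0.4723, 0.2696, 0.1476]
eef_rot: [0.0, 0.735, 0.679, -0.0]
contact_force: [0.4, -0.5, -1.3]
gripper_width: 0.16
grip_force: 78.3
```

```bash
python3 - <<'E'
from h import *
from station import viewer
import cv2
delta([.4693,.2706,.0544],-.080)
for n in("top","side"): pickle.dump(viewer.grab_frame(n),open(f"pics/{n}5.pkl","wb"))
f=pickle.load(open("pics/top5.pkl","rb"));s=pickle.load(open("pics/side5.pkl","rb"))
c=lambda f,x,y,w,h: cv2.resize(f["frame"][y:y+h,x:x+w],(400,300),interpolation=cv2.INTER_CUBIC)
cv2.imwrite("pics/c5.png",np.vstack([np.hstack([c(f,130,210,100,75),c(s,240,220,100,75)]),np.hstack([c(f,310,175,96,72),c(s,270,150,72,54)])]))
E
```

```text
now [0.4723 0.2696 0.1476] x axis [ 0.0791  0.9969 -0.0001] F [ 0.3502 -0.4578 -1.2705] grip 0.15960907070835512 78.2735824584961 t 13.0
shift cm [ 0.0737 -0.3081  9.3216] rot [-0.0001  0.0001  0.0008]
```

View pics/c5.png

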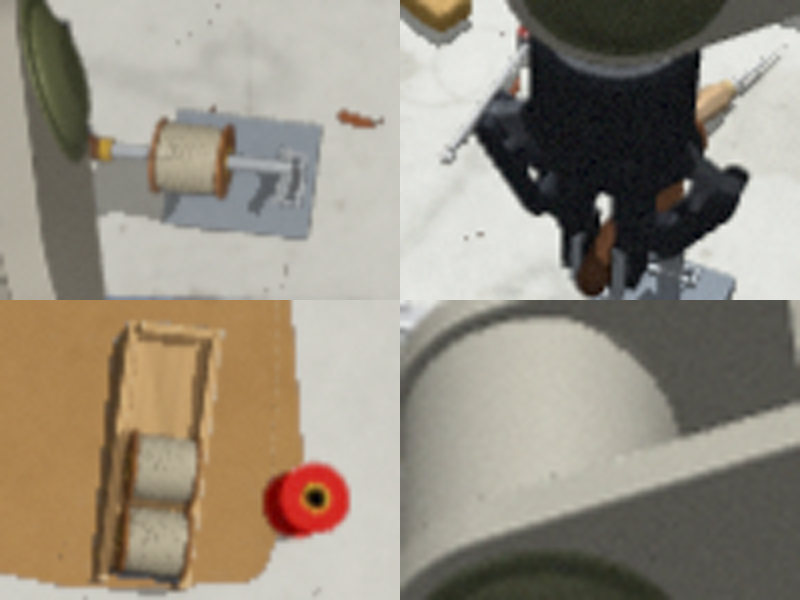

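The top view shows the spool on the rod about 4 mm towards the handle. The other two spools have rolled down to the stop. I lower gently.

>>> play_rows --deltas '[[[-0.2, -0.31, 0.5], [0, 0, 0], 0.5], [[-0.2, -0.31, 1.5], [0, 0, 0], 0.5], [[-0.2, -0.31, 3], [0, 0, 0], 0.5], [[-0.2, -0.31, 4.5], [0, 0, 0], 0.5], [[-0.2, -0.31, 6], [0, 0, 0], 0.5], [[-0.2, -0.31, 7], [0, 0, 0], 0.5], [[-0.2, -0.31, 7.7], [0, 0, 0], 0.5], [[-0.2, -0.31, 8.2], [0, 0, 0], 0.5], [[-0.2, -0.31, 8.5], [0, 0, 0], 0.5], [[-0.2, -0.31, 8.5], [0, 0, 0], 0.5]]'

```text
time: 14.35
tcp_pos: [0.4693, 0.2675, 0.0627]
eef_rot: [0.0, 0.735, 0.678, 0.0]
contact_force: [1.6, -0.1, -1.6]
gripper_width: 0.163
grip_force: 78.3
```

```bash
python3 - <<'E'
from h import *
delta([.4693,.2685,.0544],-.080)
E
```

```text
now [0.4693 0.2675 0.0627] x axis [0.0799 0.9968 0.    ] F [ 1.6076 -0.0922 -1.5866] grip 0.16305534405116848 78.29302668571472 t 14.35
shift cm [ 0.1033 -0.0104  0.8306] rot [ 0.0001 -0.      0.    ]
```

>>> play_rows --deltas '[[[0, 0, 0.2], [0, 0, 0], 0.5], [[0, 0, 0.4], [0, 0, 0], 0.5], [[0, 0, 0.55], [0, 0, 0], 0.5], [[0, 0, 0.65], [0, 0, 0], 0.5], [[0, 0, 0.75], [0, 0, 0], 0.5], [[0, 0, 0.8], [0, 0, 0], 0.5], [[0, 0, 0.83], [0, 0, 0], 0.5], [[0, 0, 0.83], [0, 0, 0], 0.5], [[0, 0, 0.83], [0, 0, 0], 0.5], [[0, 0, 0.83], [0, 0, 0], 0.5]]'

```text
time: 15.6
tcp_pos: [0.4696, 0.2675, 0.0546]
eef_rot: [0.0, 0.735, 0.678, 0.0]
contact_force: [2.6, -0.5, 2.5]
gripper_width: 0.159
grip_force: 78.7
```

```bash
python3 - <<'E'
from h import *
delta([.4693,.2685,.0544],-.080)
E
```

```text
now [0.4696 0.2675 0.0546] x axis [0.0799 0.9968 0.0003] F [ 2.6009 -0.4919  2.5228] grip 0.159312658179084 78.73436093330383 t 15.6
shift cm [ 0.1001 -0.0415  0.0208] rot [ 0.0009 -0.0003  0.0001]
```

The upward force shows the rod resting in the forks. I release, then rise straight up.

>>> play_rows --deltas '[[[0, 0, 0], [0, 0, 0], 1.5], [[0, 0, 0], [0, 0, 0], 1.7], [[0, 0, 0], [0, 0, 0], 1.9], [[0, 0, 0], [0, 0, 0], 2.3], [[0, 0, 0], [0, 0, 0], 3], [[0, 0, 0], [0, 0, 0], 4], [[0, 0, 0], [0, 0, 0], 5], [[0, 0, 0], [0, 0, 0], 5.5], [[0, 0, 0], [0, 0, 0], 5.5], [[0, 0, 0], [0, 0, 0], 5.5]]' --grip_force 20

```text
time: 16.85
tcp_pos: [0.4693, 0.2674, 0.0544]
eef_rot: [-0.0, 0.735, 0.678, 0.0]
contact_force: [-0.1, -1.0, 0.1]
gripper_width: 0.644
grip_force: 0.0
```

>>> play_rows --deltas '[[[0, 0, -0.5], [0, 0, 0], 5.5], [[0, 0, -1.5], [0, 0, 0], 5.5], [[0, 0, -3], [0, 0, 0], 5.5], [[0, 0, -5], [0, 0, 0], 5.5], [[0, 0, -7.5], [0, 0, 0], 5.5], [[0, 0, -10], [0, 0, 0], 5.5], [[0, -4, -12], [0, 0, 0], 5.5], [[0, -8, -14], [0, 0, 0], 5.5], [[0, -12, -15], [0, 0, 0], 5.5], [[0, -14, -15], [0, 0, 0], 5.5]]'

```text
time: 18.1
tcp_pos: [0.3284, 0.2789, 0.2062]
eef_rot: [0.0, 0.735, 0.679, 0.001]
contact_force: [0.7, -0.8, -0.1]
gripper_width: 0.646
grip_force: 0.0
```

```bash
python3 - <<'E'
from h import *
from station import viewer
import cv2
f=viewer.grab_frame("top");s=viewer.grab_frame("side"); pickle.dump(f,open("pics/top6.pkl","wb"))
c=lambda f,x,y,w,h: cv2.resize(f["frame"][y:y+h,x:x+w],(400,300),interpolation=cv2.INTER_CUBIC)
cv2.imwrite("pics/c6.png",np.vstack([np.hstack([c(f,140,222,80,60),c(s,270,260,72,54)]),np.hstack([c(f,310,175,96,72),c(s,270,150,72,54)])]))
E
```

```text
(no output)
```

View pics/c6.png

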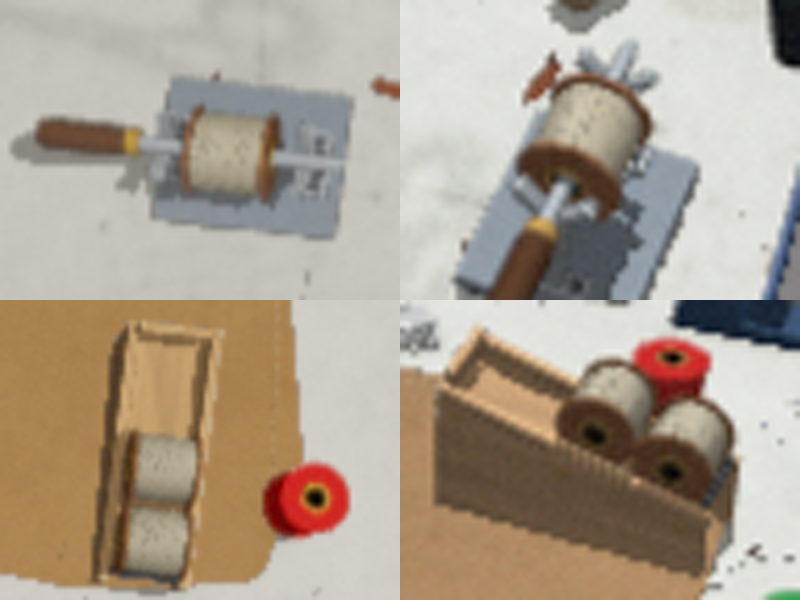

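The spindle is in both forks, with the spool (230,152) about 2 mm off the stand's middle. Both remaining spools sit at the stop, and the arm is clear.

```bash
python3 -c "
from station import ticket
print(ticket.close_job())"
```

```text
the job is handed in; nothing more can be done
None
```

The job is handed in, though no verdict came back: the spindle lies in both forks with the new spool hanging between them, and the next spool has rolled down to the stop with the third behind it.

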